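Change the cheese chamber from humidifying to drying

ROBOT

A 6-joint arm with a two-finger parallel gripper is mounted at the origin on the work surface. World frame = base frame: x ahead of the robot, y to its left, z up, the work surface at z = 0. Lengths are in m, angles in degrees, forces in N, time in s.
With the tool pointing down it reaches from about 0.25 to 0.725 m from the base axis. Payload 9.7 kg.
Tool frame: the origin (TCP) lies midway between the tips of the shut fingers; the grasp point (between the pads) lies 19 mm behind it; z points along the fingers, y is the direction in which the jaws open and shut (so a half turn about z gives the same grasp; the last joint's range is limited). The gripper opens to 85 mm and grips with 20 to 120 N. Pads are 22 mm wide; open, the fingers measure 114 mm over their backs; the gripper's body (76 mm by 85 mm) begins 54 mm behind the grasp point. The pads swing forward as they close: fully open they stand 13 mm farther back than shut.
Start: joints at [73.224, 4.979, 10.078, 95.1, 0, 90], TCP at [0.159, 0.527, 0.196] pointing down, gripper open.
Joint ranges: [-179.16, 179.16], [-48.56, 103.87], [-65.8, 70.77], [-126.05, 130.52], [-82.76, 87.17], [-180, 180]. Speed limits (degrees/s): [127.2, 127.2, 147.25, 180, 180, 180].

INTERFACE

Orientations are given as [roll, pitch, yaw] about the fixed x, y, z axes, in that order (R = Rz(yaw) Ry(pitch) Rx(roll)).
In Python, from workcell import get_obs, camera, get_calibration, job_done gives the robot as it stands.
- The arm moves only by the tool play_rows, never from a script. Its argument "commands" is text: rows parted by semicolons, each of 5 numbers parted by spaces: the opening, from 0 (shut) to 1 (fully open), then the shift along the world's x, y, z in mm, then the turn about the world's z in degrees. A call has 1 to 10 rows; each row is the pose to reach, as a shift and turn from the pose commanded when the call began; what a row does not reach only later rows make up. A row lasts 1/12 s, in which the tool goes at most 41.7 mm and 7.16 degrees, less where a joint would pass 70% of its speed; a pose out of reach is approached as far as the arm can. A call with a gripper value outside its range is refused whole. The fingers move at their own pace and stop on an object; "force" is the grip in N (left out, the last holds). Time passes only in rows, so rows that repeat a pose let the fingers close. It gives the time, the measured TCP pose, the force and the opening at its end, in the units of the state.
- get_obs(): the state, without advancing time (a new reading comes with each control period).
- camera(name): name is "side" or "top"; returns the picture (400x640x3 uint8, red, green, blue); there is no depth.
- get_calibration(name): a dict with "fx", "fy", "cx", "cy" (pixels), "k1" (the pictures are not rectified: a ray, as slopes to the right and down, at radius r is drawn at 1 + k1 r^2 times it, then the intrinsics apply), "eye" and "attitude" of the camera in the world. Camera axes: x right, y down, z forward; pixel columns grow to the right and rows downward; lengths in m; the calibration is good to about 2 mm. A picture is of the moment at which its call begins. get_calibration takes no time and is no camera call.
- job_done(): hands the job in, once; it reports no verdict.
The state is a dict: "time": time; "q": joint angles; "qd": joint speeds; "joint_efforts": joint torques, N m; "ee_pos": TCP position; "tcp_rot": TCP orientation; "wrist_force": force on the tool from outside, world axes, zero at the start; "torque": the same for the moment, N m; "opening": finger opening in m.
Only numpy, scipy, OpenCV 4.12 (cv2) and the standard library are available. Lean on these libraries where they do the work, as an engineer would, in place of code of your own. Each camera call takes 0.05 s, during which the arm holds its last target.

TASK

Change the cheese chamber over to drying at the control desk: first switch fully off the humidifier (blue toggle, towards the robot, the black-stripe side), then switch fully on the drying fan (yellow toggle, away from the robot, the green-stripe side), and last turn the outer ring of the concentric dial clockwise until its white pointer stands at the red mark. Do not move any grey toggle, do not turn the inner knob, and leave the cheese, mould and jar where they stand.

Things in the scene. Friction and masses are not known exactly. Their poses are not given: they have to be found in the camera images.
- desk: The control desk: a fixed flat stainless box 220 (x) x 410 (y) x 50 mm high with a grey top plate. Origin at the centre of its underside, on the table; its -x edge faces the robot (give or take its yaw), z up. On it a row of six equal toggles at a pitch of 38 mm along its y, and to the +y side of the row a dial made of two concentric knobs. A green stripe along the far (+x) side of the row is the ON side, a black stripe along the near (-x) side the OFF side.
- grey_a_base: Black fixed module, 66 (x) x 36 (y) x 14 mm high, of a toggle to be left alone (starts off), which has a light grey lever. Origin at the centre of its underside, on the desk's top (50 mm above the table); axes parallel to the desk's. Its place in the row varies. The lever's hinge runs along y, 12 mm above this origin; the lever is a paddle 14 mm wide (y), 9 mm thick, its end 62 mm from the hinge.
- grey_a (a joint): Angle of the grey lever: 0 = off, leaning 0.45 rad towards the desk's near (-x) side; 0.9 = on, leaning 0.45 rad to its far (+x) side; its end then lies 27 mm to that side of the hinge and 56 mm above it. A stiff friction hinge between firm end stops: the lever stays wherever it is left, so it must be pushed right over to its stop. About 1 to 1.5 N at the lever's end moves it.
- humidifier_base: Black fixed module, 66 (x) x 36 (y) x 14 mm high, of the humidifier's toggle (to be switched off; starts on), which has a blue lever. Origin at the centre of its underside, on the desk's top (50 mm above the table); axes parallel to the desk's. Its place in the row varies. The lever's hinge runs along y, 12 mm above this origin; the lever is a paddle 14 mm wide (y), 9 mm thick, its end 62 mm from the hinge.
- humidifier (a joint): Angle of the blue lever: 0 = off, leaning 0.45 rad towards the desk's near (-x) side; 0.9 = on, leaning 0.45 rad to its far (+x) side; its end then lies 27 mm to that side of the hinge and 56 mm above it. A stiff friction hinge between firm end stops: the lever stays wherever it is left, so it must be pushed right over to its stop. About 1 to 1.5 N at the lever's end moves it.
- grey_b_base: Black fixed module, 66 (x) x 36 (y) x 14 mm high, of a toggle to be left alone (starts on), which has a light grey lever. Origin at the centre of its underside, on the desk's top (50 mm above the table); axes parallel to the desk's. Its place in the row varies. The lever's hinge runs along y, 12 mm above this origin; the lever is a paddle 14 mm wide (y), 9 mm thick, its end 62 mm from the hinge.
- grey_b (a joint): Angle of the grey lever: 0 = off, leaning 0.45 rad towards the desk's near (-x) side; 0.9 = on, leaning 0.45 rad to its far (+x) side; its end then lies 27 mm to that side of the hinge and 56 mm above it. A stiff friction hinge between firm end stops: the lever stays wherever it is left, so it must be pushed right over to its stop. About 1 to 1.5 N at the lever's end moves it.
- grey_c_base: Black fixed module, 66 (x) x 36 (y) x 14 mm high, of a toggle to be left alone (starts off), which has a light grey lever. Origin at the centre of its underside, on the desk's top (50 mm above the table); axes parallel to the desk's. Its place in the row varies. The lever's hinge runs along y, 12 mm above this origin; the lever is a paddle 14 mm wide (y), 9 mm thick, its end 62 mm from the hinge.
- grey_c (a joint): Angle of the grey lever: 0 = off, leaning 0.45 rad towards the desk's near (-x) side; 0.9 = on, leaning 0.45 rad to its far (+x) side; its end then lies 27 mm to that side of the hinge and 56 mm above it. A stiff friction hinge between firm end stops: the lever stays wherever it is left, so it must be pushed right over to its stop. About 1 to 1.5 N at the lever's end moves it.
- fan_base: Black fixed module, 66 (x) x 36 (y) x 14 mm high, of the drying fan's toggle (to be switched on; starts off), which has a yellow lever. Origin at the centre of its underside, on the desk's top (50 mm above the table); axes parallel to the desk's. Its place in the row varies. The lever's hinge runs along y, 12 mm above this origin; the lever is a paddle 14 mm wide (y), 9 mm thick, its end 62 mm from the hinge.
- fan (a joint): Angle of the yellow lever: 0 = off, leaning 0.45 rad towards the desk's near (-x) side; 0.9 = on, leaning 0.45 rad to its far (+x) side; its end then lies 27 mm to that side of the hinge and 56 mm above it. A stiff friction hinge between firm end stops: the lever stays wherever it is left, so it must be pushed right over to its stop. About 1 to 1.5 N at the lever's end moves it.
- grey_d_base: Black fixed module, 66 (x) x 36 (y) x 14 mm high, of a toggle to be left alone (starts on), which has a light grey lever. Origin at the centre of its underside, on the desk's top (50 mm above the table); axes parallel to the desk's. Its place in the row varies. The lever's hinge runs along y, 12 mm above this origin; the lever is a paddle 14 mm wide (y), 9 mm thick, its end 62 mm from the hinge.
- grey_d (a joint): Angle of the grey lever: 0 = off, leaning 0.45 rad towards the desk's near (-x) side; 0.9 = on, leaning 0.45 rad to its far (+x) side; its end then lies 27 mm to that side of the hinge and 56 mm above it. A stiff friction hinge between firm end stops: the lever stays wherever it is left, so it must be pushed right over to its stop. About 1 to 1.5 N at the lever's end moves it.
- dial_base: Fixed black turret of the concentric dial, 52 mm across and 28 mm high; origin at the centre of its underside on the desk's top, z is the axis of both knobs, axes parallel to the desk's. A red mark lies on the desk's top from 34 to 64 mm from the axis on the +x side; white ticks every 30 degrees elsewhere.
- ring (a joint): Turn of the outer ring of the dial, the air speed: 0 = white pointer at the red mark; grows clockwise seen from above. It starts 0.6 to 1.2 rad on the counter-clockwise side (negative). Stays where it is left; turns against about 0.06 N m. The ring is a black ribbed cylinder 60 mm in diameter, from 30 to 56 mm above dial_base's origin.
- ring_pointer (a point): Outer end of the white pointer line on the ring's top, 30 mm from the axis, 56 mm above dial_base's origin.
- inner (a joint): Turn of the inner knob (trim), to be left alone: 0 = black pointer towards the red mark, grows clockwise from above; turns easily. An aluminium cylinder 28 mm in diameter that stands on the ring, from 56 to 72 mm above dial_base's origin.
- inner_pointer (a point): Outer end of the black pointer line on the inner knob's top, 14 mm from the axis.
- cheese: Loose fresh cheese, a cream-white disc 94 mm across, 36 mm high, beyond the desk; origin at the centre of its underside. Bystander.
- mould: Loose white plastic cheese mould (open cup), 90 mm across the rim, 85 mm high, at the desk's +y end; origin at the centre of its underside. Bystander.
- jar: Loose white jar with a metal cap, 64 mm across, 85 mm high, at the desk's -y end; origin at the centre of its underside. Bystander.

How it is judged (in metres and radians):
On the way, in this order (a step that is already met when the one before it is completed fails the run):
1. the humidifier (blue) is switched off (value of joint humidifier below 0.15 rad), for 0.2 s.
2. then the drying fan (yellow) is switched on (value of joint fan above 0.75 rad), for 0.2 s.
3. then the outer ring's pointer is brought to the red mark (value of joint ring between -0.15 and 0.15 rad), for 0.2 s.
At the end, for the whole second after the job is handed in: Blue toggle off (joint < 0.15), yellow on (> 0.75), outer ring within 0.15 rad of the red mark and at rest; grey toggles as they started (off < 0.2, on > 0.7); inner knob's pointer moved under 3 mm; cheese, mould and jar upright (0.2 rad) and moved under 20 mm (all of step 3 and value of joint humidifier below 0.15 rad and value of joint fan above 0.75 rad and velocity of joint ring between -0.05 and 0.05 rad/s and distance of inner_pointer from where it was at the start of the episode below 0.003 m and value of joint each of grey_a, grey_c below 0.2 rad and value of joint each of grey_b, grey_d above 0.7 rad and distance of each of cheese, mould, jar from where it was at the start of the episode below 0.02 m and angle between each of cheese, mould, jar's own z axis and vertical below 0.2 rad); the robot touches nothing.
It fails at once if a grey toggle is moved (more than 0.3 rad off its stop) (value of joint any of grey_a, grey_c above 0.3 rad or value of joint any of grey_b, grey_d below 0.6 rad).
It fails at once if the inner knob is turned (its pointer moves more than 3 mm) (not (distance of inner_pointer from where it was at the start of the episode below 0.003 m)).
It fails at once if the cheese, mould or jar is shoved more than 20 mm or tipped more than 0.2 rad (not (distance of cheese from where it was at the start of the episode below 0.02 m) or not (angle between cheese's own z axis and vertical below 0.2 rad) or not (distance of mould from where it was at the start of the episode below 0.02 m) or not (angle between mould's own z axis and vertical below 0.2 rad) or not (distance of jar from where it was at the start of the episode below 0.02 m) or not (angle between jar's own z axis and vertical below 0.2 rad)).
It also fails if it takes over 61 s, if anything falls off the work surface, if the arm or the gripper's body presses on something with over 40 N, if the wrist force passes 120 N, or if a joint passes its speed limit or range.

## Working session

There is one attempt and no reset: what is moved stays moved. The work goes in short steps, Python scripts to look and compute and a tool call to move; the robot and the scene stay as the last step left them, time stands still between calls to the robot, and variables do not carry over. Pictures are saved under pics/ and viewed, and the job is handed in when it is done.

Besides the shell and the picture viewer there is one more tool, called after "Request:" by a JSON object that holds its "api" and its "payload". play_rows: Moves the arm, as the interface text tells. Its arguments: {"type":"object","properties":{"commands":{"type":"string"},"force":{"type":"number"}},"required":["commands"]}

```bash
mkdir -p pics; python3 - <<'E'
from workcell import *
import cv2
for n in("top","side"):
    im=camera(n); cv2.imwrite(f"pics/{n}0.png",im[:,:,::-1]); print(n,get_calibration(n))
o=get_obs(); print({k:o[k] for k in("time","ee_pos","tcp_rot","opening","wrist_force")})
E
```

```text
top {'fx': 402.8699799359448, 'fy': 402.8699799359448, 'cx': 316.2568342410316, 'cy': 196.55649573483814, 'k1': -0.04846176159093209, 'eye': array([0.46327172, 0.0232453 , 1.06858362]), 'attitude': array([-169.56416997,    1.50221436,  -89.63701588])}
side {'fx': 365.2714964193989, 'fy': 365.2714964193989, 'cx': 323.3048839733041, 'cy': 208.37627587785985, 'k1': -0.02071935667848077, 'eye': array([ 0.29552212, -0.67394333,  0.73271839]), 'attitude': array([-128.85607566,    0.5712661 ,  -25.89425121])}
{'time': 0.1, 'ee_pos': array([0.15866714, 0.52632673, 0.19514358]), 'tcp_rot': array([-1.79926920e+02, -5.97601699e-04,  1.63226164e+02]), 'opening': 0.08523539629060022, 'wrist_force': array([ 0.05969008, -0.3565955 , -0.06859443])}
```

View pics/top0.png

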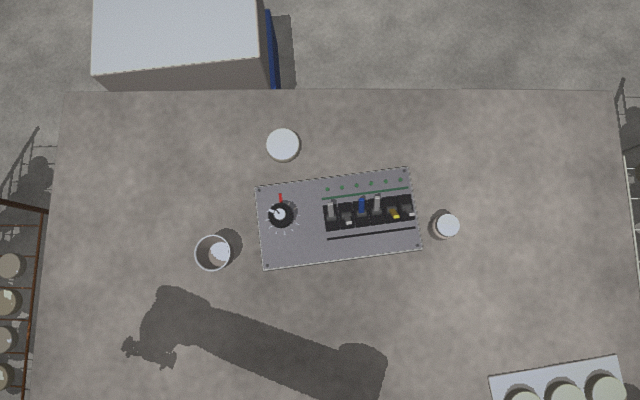

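View pics/side0.png

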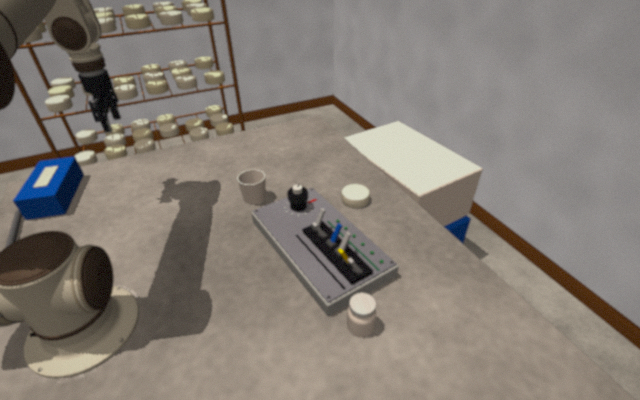

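```bash
cat > h.py <<'E'
import numpy as np, cv2
from scipy.spatial.transform import Rotation as R
from workcell import *
def cal(n):
    c=get_calibration(n); return c, R.from_euler('xyz',c['attitude'],degrees=True).as_matrix(), np.array(c['eye'])
def ray(n,u,v):
    c,M,e=cal(n); a=np.array([(u-c['cx'])/c['fx'],(v-c['cy'])/c['fy']]); s=a.copy()
    for _ in range(30): s=a/(1+c['k1']*(s@s))
    return e,M@np.array([s[0],s[1],1.])
def onz(n,u,v,z):
    e,d=ray(n,u,v); return e+d*(z-e[2])/d[2]
def proj(n,p):
    c,M,e=cal(n); q=M.T@(np.asarray(p)-e); s=q[:2]/q[2]; s=s*(1+c['k1']*(s@s))
    return np.array([c['cx']+c['fx']*s[0],c['cy']+c['fy']*s[1]])
def shot(n,name,crop=None,k=1):
    im=camera(n)[:,:,::-1].copy(); cv2.imwrite(f'pics/{name}_full.png',im)
    if crop:
        x0,y0,x1,y1=crop; cv2.imwrite(f'pics/{name}.png',cv2.resize(im[y0:y1,x0:x1],None,fx=k,fy=k,interpolation=cv2.INTER_CUBIC))
    return im
E
python3 - <<'E'
from h import *
for n in("top","side"):
    print(n,proj(n,get_obs()['ee_pos']),proj(n,[.4,0,0.05]))
im=cv2.imread('pics/top0.png'); cv2.imwrite('pics/topz.png',cv2.resize(im[160:275,250:430],None,fx=4.4,fy=4.4,interpolation=cv2.INTER_CUBIC))
im=cv2.imread('pics/side0.png'); cv2.imwrite('pics/sidez.png',cv2.resize(im[170:320,240:410],None,fx=4,fy=4,interpolation=cv2.INTER_CUBIC)[:600])
E
```

```text
top [ 86.2550671  414.65046552] [336.36689882 296.70191479]
side [118.35570241 139.3189876 ] [247.97770353 256.72003767]
```

View pics/topz.png

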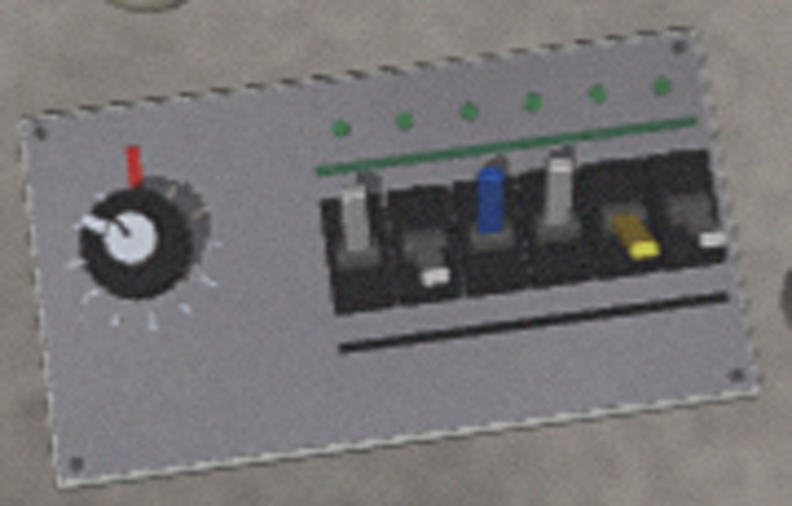

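View pics/sidez.png

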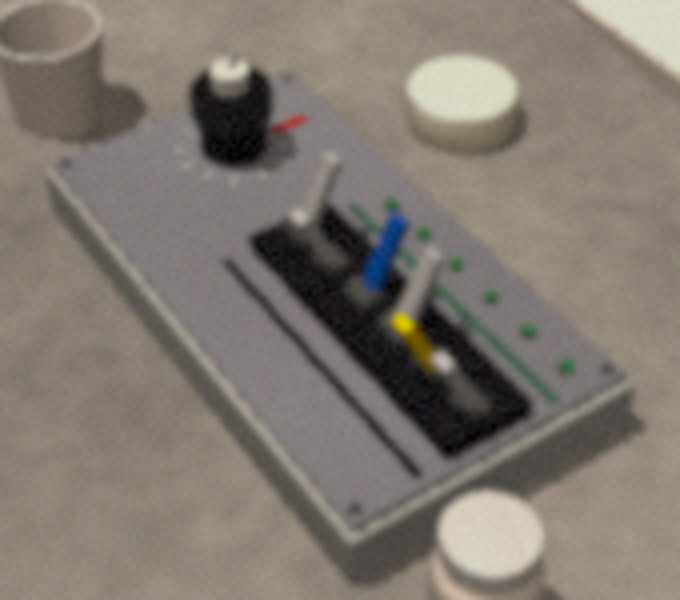

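```bash
python3 - <<'E'
from h import *
np.set_printoptions(precision=4,suppress=True)
z=lambda u,v:((u+.5)/4.4-.5+250,(v+.5)/4.4-.5+160)
C=[onz('top',*z(*p),.05) for p in[(22,118),(692,30),(760,393),(62,487)]]
for c in C: print(c)
C=np.array(C); c=C.mean(0); ey=(C[0]+C[3]-C[1]-C[2]); ex=(C[0]+C[1]-C[2]-C[3])
print('ctr',c,'yaw',np.degrees(np.arctan2(-ey[0],ey[1])),np.degrees(np.arctan2(ex[1],ex[0])),'size',np.linalg.norm(ex)/2,np.linalg.norm(ey)/2)
y=np.radians((np.degrees(np.arctan2(-ey[0],ey[1]))+np.degrees(np.arctan2(ex[1],ex[0])))/2)
X=np.array([np.cos(y),np.sin(y)]);Y=np.array([-X[1],X[0]])
def loc(n,u,v,h):
    p=onz(n,u,v,h); d=p[:2]-c[:2]; return p[:2],np.array([d@X,d@Y])
print('yaw',np.degrees(y))
for nm,p,h in[('greyoff0 end',(435,277),.118-.0),('blue top',(489,172),.118),('yellow top',(644,250),.118),('greyon top',(560,158),.118),('grey on0',(354,190),.118),('greylast',(711,240),.118),('stripe g L',(318,172),.05),('stripe g R',(696,122),.05),('b L',(340,350),.05),('b R',(727,297),.05),('row TL',(322,200),.064),('row TR',(708,152),.064),('row BR',(726,262),.064),('row BL',(338,314),.064),('inner',(130,239),.122),('ring',(135,243),.106),('ptr end',(84,221),.106),('red in',(137,185),.05),('red out',(132,147),.05)]:
    print(nm,*loc('top',*z(*p),h))
E
```

```text
[0.6773 0.2115 0.05  ]
[ 0.7307 -0.184   0.05  ]
[ 0.5178 -0.2155  0.05  ]
[0.463  0.1815 0.05  ]
ctr [ 0.5972 -0.0016  0.05  ] yaw 7.781090332850974 8.191086034617372 size 0.215833385524718 0.3999189283515043
yaw 7.986088183734173
greyoff0 end [ 0.5757 -0.0274] [-0.0248 -0.0226]
blue top [ 0.6332 -0.0572] [ 0.0279 -0.0601]
yellow top [ 0.5906 -0.1401] [-0.0257 -0.1362]
greyon top [ 0.641  -0.0959] [ 0.0303 -0.0995]
grey on0 [0.6231 0.0161] [0.0282 0.014 ]
greylast [ 0.5961 -0.1763] [-0.0253 -0.1729]
stripe g L [0.6452 0.0366] [0.0528 0.0312]
stripe g R [ 0.6752 -0.1844] [ 0.0519 -0.1918]
b L [0.5415 0.0236] [-0.0516  0.0327]
b R [ 0.5726 -0.1987] [-0.0517 -0.1917]
row TL [0.6264 0.0341] [0.0339 0.0313]
row TR [ 0.6547 -0.1878] [ 0.0311 -0.1923]
row BR [ 0.5911 -0.1958] [-0.033  -0.1914]
row BL [0.5609 0.0248] [-0.0323  0.0312]
inner [0.5954 0.1372] [0.0175 0.1377]
ring [0.5954 0.1363] [0.0174 0.1368]
ptr end [0.6075 0.1648] [0.0334 0.1633]
red in [0.6373 0.1424] [0.0597 0.1371]
red out [0.6599 0.1459] [0.0826 0.1374]
```

Request:
{"api": "play_rows", "payload": {"commands": "0 506 -580 10 -65; 0 506 -580 10 -65; 0 506 -580 10 -65; 0 506 -580 10 -65; 0 506 -580 10 -65; 0 506 -580 10 -65; 0 506 -580 10 -65; 0 506 -580 10 -65; 0 506 -580 10 -65; 0 506 -580 10 -65"}}

```text
time: 0.93
ee_pos: [0.4335, 0.2107, 0.2011]
tcp_rot: [-180.0, -0.0, 97.8]
wrist_force: [0.3, 0.8, -0.2]
opening: -0.0
```

Request:
{"api": "play_rows", "payload": {"commands": "0 232 -265 0 0; 0 232 -265 0 0; 0 232 -265 0 0; 0 232 -265 0 0; 0 232 -265 0 0; 0 232 -265 0 0; 0 232 -265 0 0; 0 232 -265 0 0; 0 232 -265 0 0; 0 232 -265 0 0"}}

```text
time: 1.77
ee_pos: [0.6662, -0.056, 0.1985]
tcp_rot: [-179.8, 0.0, 98.0]
wrist_force: [0.7, 0.3, -0.0]
opening: -0.0001
```

```bash
python3 - <<'E'
from h import *
shot('top','t1',(230,100,430,250),4); shot('side','s1',(240,60,440,210+0),4)
print(get_obs()['ee_pos'],get_obs()['wrist_force'])
E
```

```text
[ 0.66455494 -0.05291439  0.1999772 ] [-0.63584408 -0.64416774 -0.27539707]
```

View pics/t1.png

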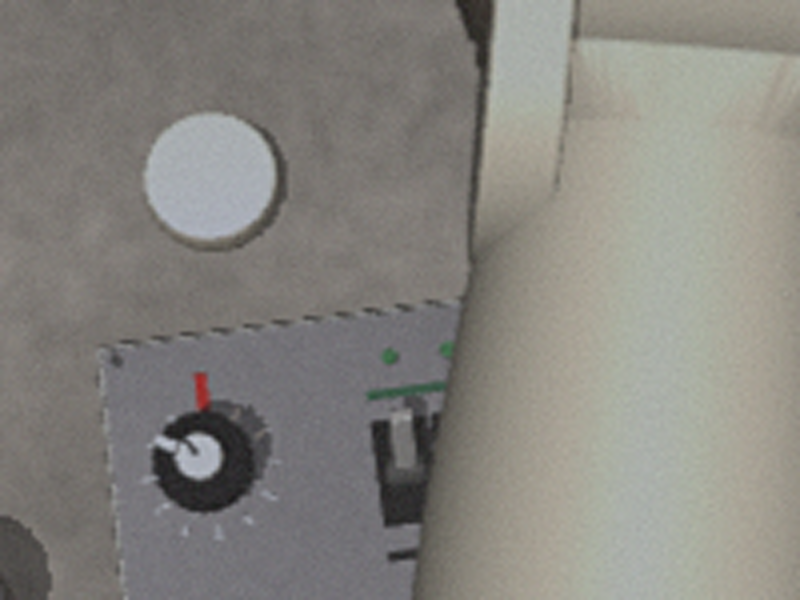

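View pics/s1_full.png

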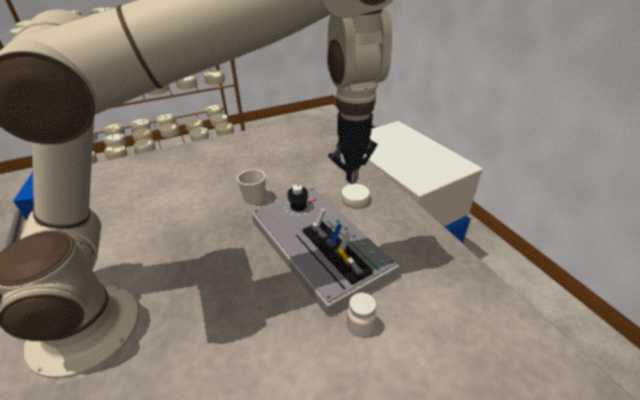

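Request:
{"api": "play_rows", "payload": {"commands": "0 0 0 -35 0; 0 0 0 -70 0; 0 0 0 -92 0; 0 0 0 -100 0; 0 0 0 -100 0; 0 0 0 -100 0"}}

```text
time: 2.37
ee_pos: [0.6646, -0.0516, 0.1028]
tcp_rot: [179.9, 0.0, 98.3]
wrist_force: [-0.9, 0.4, 0.7]
opening: 0.0001
```

```bash
python3 - <<'E'
from h import *
shot('side','s2',(270,110,430,230),5)
o=get_obs();print(o['ee_pos'],o['wrist_force'],proj('side',o['ee_pos']))
E
```

```text
[ 0.665193   -0.05182978  0.10360374] [-0.918661   -0.1918566   1.36933831] [348.96008931 222.5217784 ]
```

View pics/s2.png

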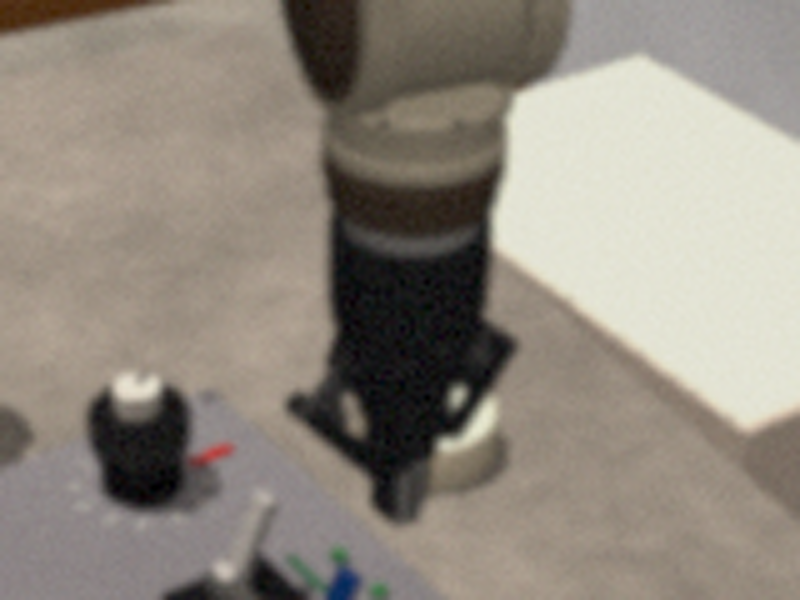

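```bash
python3 - <<'E'
from h import *
print(proj('side',[.5954,.1372,.122]), 'seen',(270+137/5,110+388/5))
print(proj('side',[.6332,-.0572,.118]))
for z in (.1,.12): print(proj('side',[.6649,-.052,z]))
shot('side','s3',(270,170,430,290),5)
E
```

```text
[296.14651279 186.28851614] seen (297.4, 187.6)
[339.19630592 223.18933348]
[348.84680831 223.62931041]
[349.1092951  217.81506034]
```

View pics/s3.png

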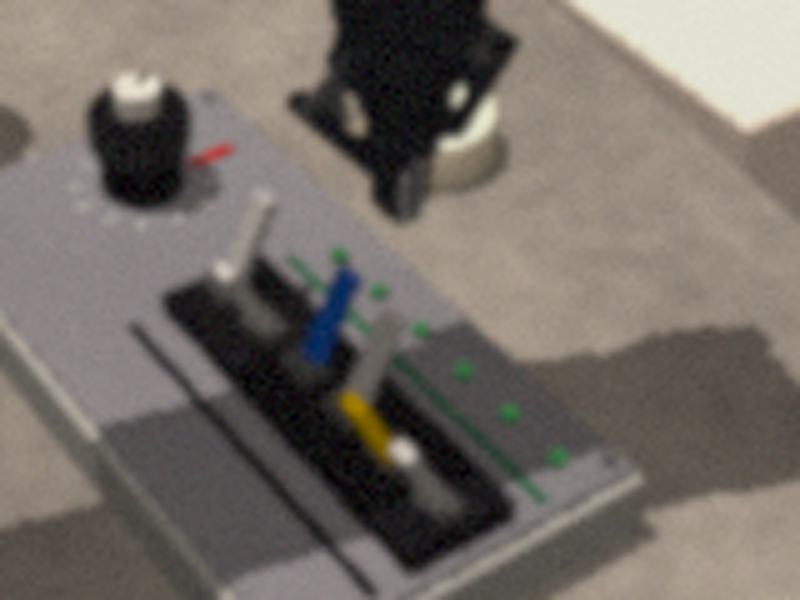

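Request:
{"api": "play_rows", "payload": {"commands": "0 0 0 -10 0; 0 0 0 -20 0; 0 0 0 -25 0; 0 0 0 -25 0; 0 0 0 -25 0"}}

```text
time: 2.88
ee_pos: [0.6642, -0.0524, 0.0755]
tcp_rot: [-179.9, -0.0, 98.2]
wrist_force: [0.3, -0.6, 0.2]
opening: 0.0002
```

```bash
python3 - <<'E'
from h import *
o=get_obs();print(o['ee_pos'],o['wrist_force'],proj('side',o['ee_pos']))
shot('side','s4',(270,170,430,290),5)
shot('top','t4')
E
```

```text
[ 0.66424327 -0.05239876  0.07548015] [ 0.32272537 -0.58486473  0.22462359] [348.39045313 230.71703291]
```

View pics/s4.png

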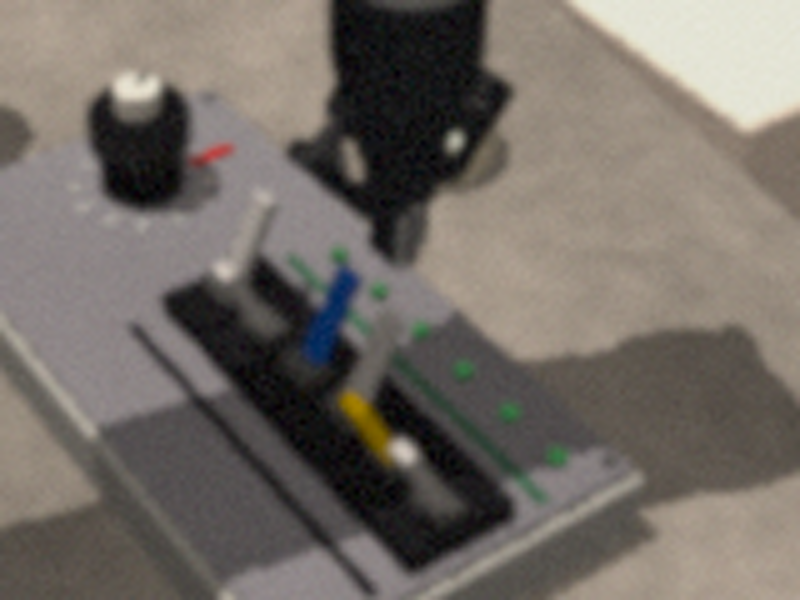

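View pics/t4_full.png

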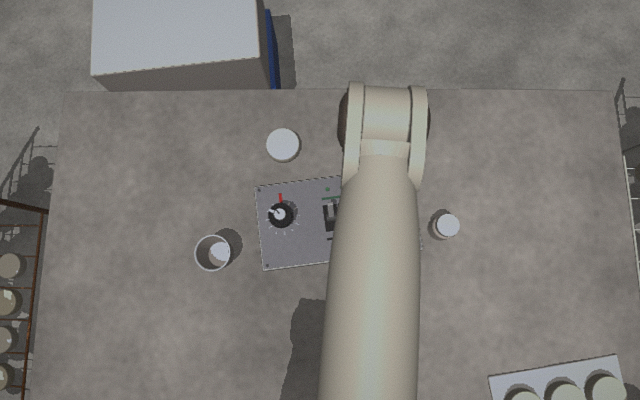

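Request:
{"api": "play_rows", "payload": {"commands": "0 0 0 -8 0; 0 0 0 -14 0; 0 0 0 -17 0; 0 0 0 -17 0; 0 0 0 -17 0"}}

```text
time: 3.4
ee_pos: [0.6644, -0.0523, 0.0588]
tcp_rot: [-180.0, -0.0, 98.2]
wrist_force: [-0.2, -0.5, 0.3]
opening: -0.0003
```

```bash
python3 - <<'E'
from h import *
o=get_obs();print(o['ee_pos'],o['wrist_force'],proj('side',o['ee_pos']))
shot('side','s5',(310,190,390,250),10)
print(onz('side',350,222.4,.0755),onz('side',350,222.4,.1))
E
```

```text
[ 0.66439229 -0.05232997  0.05880529] [-0.21465845 -0.47939121  0.30817588] [348.22062116 235.26889856]
[ 0.68449493 -0.02486619  0.0755    ] [ 0.66999468 -0.04906269  0.1       ]
```

View pics/s5.png

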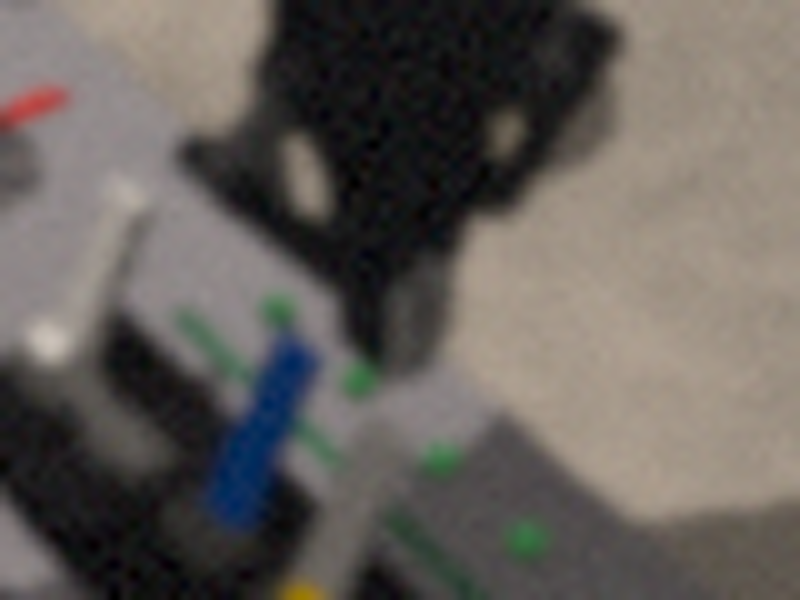

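Request:
{"api": "play_rows", "payload": {"commands": "0 0 0 -5 0; 0 0 0 -8 0; 0 0 0 -9 0; 0 0 0 -10 0; 0 0 0 -10 0; 0 0 0 -10 0"}}

```text
time: 3.95
ee_pos: [0.6646, -0.0524, 0.0492]
tcp_rot: [180.0, 0.0, 98.2]
wrist_force: [-0.8, -1.1, 0.4]
opening: 0.0002
```

Request:
{"api": "play_rows", "payload": {"commands": "0 0 0 -2 0; 0 0 0 -4 0; 0 0 0 -5 0; 0 0 0 -5 0"}}

```text
time: 4.28
ee_pos: [0.6645, -0.0523, 0.0438]
tcp_rot: [-180.0, -0.0, 98.2]
wrist_force: [-0.1, 0.5, 0.2]
opening: -0.0005
```

```bash
python3 - <<'E'
from h import *
o=get_obs();print(o['ee_pos'],o['wrist_force'],proj('side',o['ee_pos']))
shot('side','s6',(310,190,390,250),10)
E
```

```text
[ 0.66445189 -0.05233872  0.043789  ] [-0.09642693  0.4680014   0.20964808] [348.05918319 239.30935642]
```

View pics/s6.png

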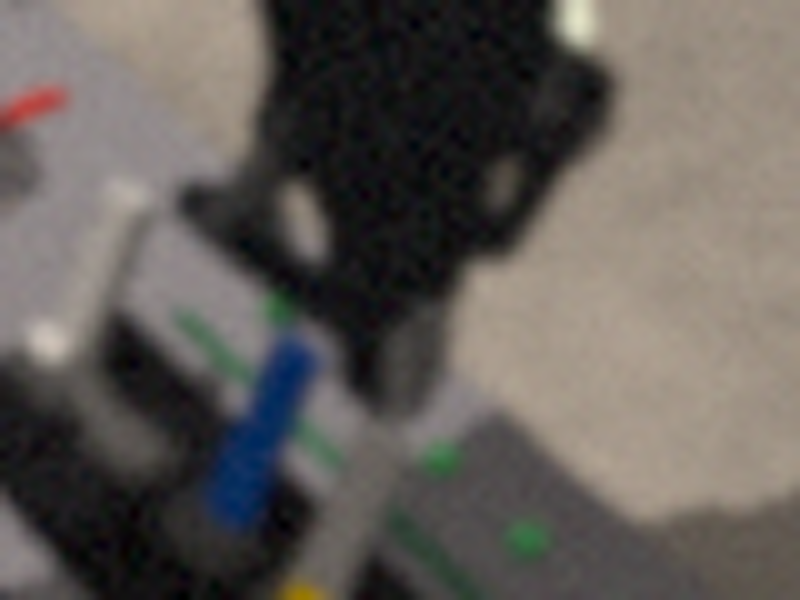

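Request:
{"api": "play_rows", "payload": {"commands": "0 0 0 12 0; 0 0 0 24 0; 0 0 0 24 0; 0 -15 -2 24 0; 0 -25 -3.5 24 0; 0 -35 -5 24 0; 0 -40 -5.6 24 0; 0 -40 -5.6 24 0"}}

```text
time: 5.0
ee_pos: [0.6244, -0.0581, 0.0692]
tcp_rot: [179.9, 0.0, 98.2]
wrist_force: [0.2, 0.5, -0.4]
opening: 0.0001
```

```bash
python3 - <<'E'
from h import *
o=get_obs();print(o['ee_pos'],o['wrist_force'],proj('side',o['ee_pos']))
shot('side','s7',(310,190,390,250),10)
E
```

```text
[ 0.62438701 -0.05811477  0.06924418] [ 0.22043945  0.51056215 -0.4225943 ] [336.06670261 238.36279376]
```

View pics/s7.png

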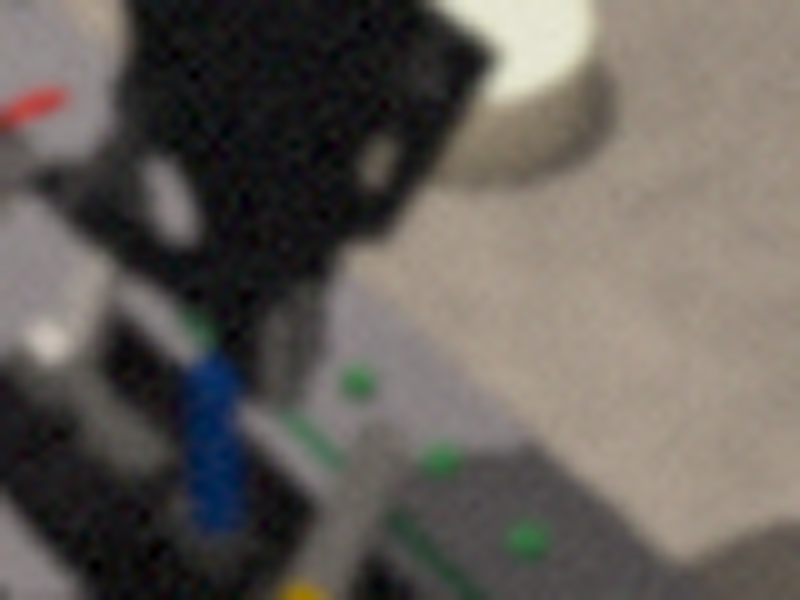

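Request:
{"api": "play_rows", "payload": {"commands": "0 -6 -0.8 0 0; 0 -12 -1.7 0 0; 0 -18 -2.5 0 0; 0 -18 -2.5 0 0; 0 -18 -2.5 0 0"}}

```text
time: 5.47
ee_pos: [0.6061, -0.0605, 0.0682]
tcp_rot: [-180.0, -0.0, 98.2]
wrist_force: [-0.5, 0.4, -0.3]
opening: 0.0
```

```bash
python3 - <<'E'
from h import *
o=get_obs();print(o['ee_pos'],o['wrist_force'],proj('side',o['ee_pos']))
shot('side','s8',(310,190,390,250),10)
E
```

```text
[ 0.60613972 -0.06054826  0.06815488] [-0.53657484  0.40960471 -0.26023979] [330.27810163 241.40233437]
```

View pics/s8.png

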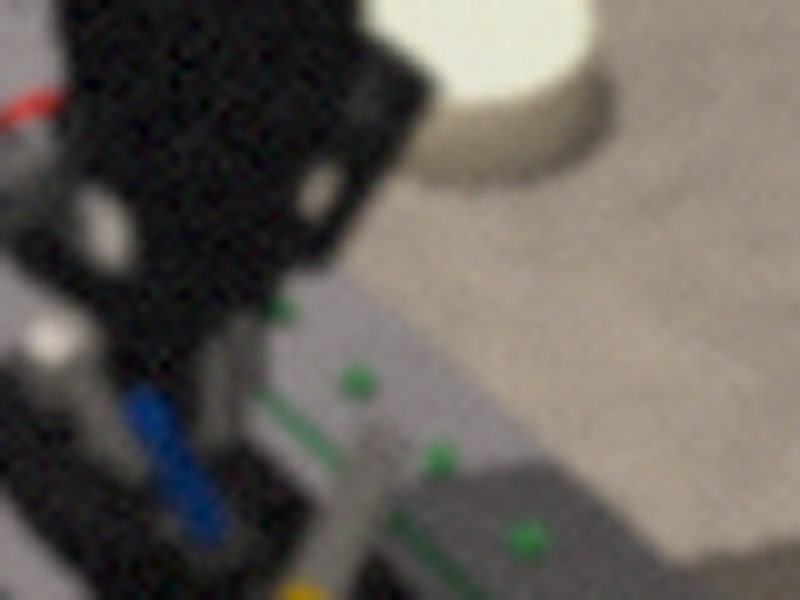

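Request:
{"api": "play_rows", "payload": {"commands": "0 -2 -0.3 0 0; 0 -4 -0.6 0 0; 0 -6 -0.8 0 0; 0 -6 -0.8 0 0"}}

```text
time: 5.85
ee_pos: [0.6004, -0.0613, 0.0682]
tcp_rot: [-180.0, -0.0, 98.2]
wrist_force: [-0.7, 0.4, 0.6]
opening: 0.0002
```

```bash
python3 - <<'E'
from h import *
o=get_obs();print(o['ee_pos'],o['wrist_force'],proj('side',o['ee_pos']))
shot('side','s9',(310,190,390,250),10)
y=np.radians(8);X=np.array([np.cos(y),np.sin(y)]);Y=np.array([-X[1],X[0]]);c=np.array([.5972,-.0016])
for a in(-.45,-.3,-.15): 
  p=c+X*.062*np.sin(a)-Y*.0605; print(a,(proj('side',[*p,.062+.062*np.cos(a)])-[310,190])*10)
E
```

```text
[ 0.60038984 -0.06126652  0.06823525] [-0.7096486   0.37295639  0.60117678] [328.42755206 242.24047816]
-0.45 [113.9721225  415.79564673]
-0.3 [142.66608671 392.40195037]
-0.15 [172.63908821 372.44007879]
```

View pics/s9.png

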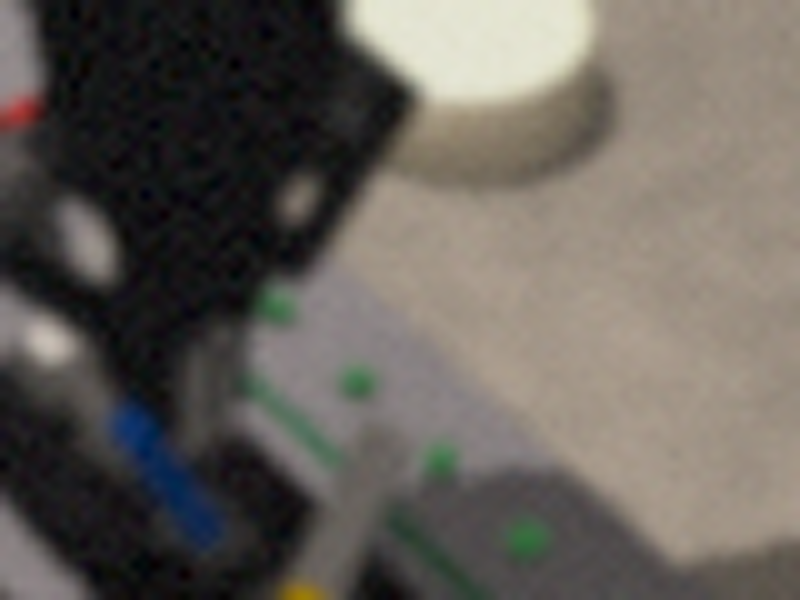

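Request:
{"api": "play_rows", "payload": {"commands": "0 -1 -0.1 0 0; 0 -2 -0.3 0 0; 0 -3 -0.4 0 0; 0 -3 -0.4 0 0; 0 -3 -0.4 0 0"}}

```text
time: 6.32
ee_pos: [0.5995, -0.0614, 0.0688]
tcp_rot: [179.8, 0.0, 98.2]
wrist_force: [9.8, 1.5, -1.1]
opening: 0.0
```

Request:
{"api": "play_rows", "payload": {"commands": "0 12 1.7 0 0; 0 18 2.5 10 0; 0 18 2.5 40 0; 0 18 2.5 80 0; 0 0 -30 100 0; 0 -20 -60 100 0; 0 -40 -83 100 0; 0 -40 -83 100 0; 0 -40 -83 100 0"}}

```text
time: 7.07
ee_pos: [0.5568, -0.1458, 0.1687]
tcp_rot: [180.0, 0.0, 98.1]
wrist_force: [0.4, 0.5, -0.5]
opening: 0.0
```

```bash
python3 - <<'E'
from h import *
o=get_obs();print(o['ee_pos'],o['wrist_force'])
shot('side','s10',(270,130,430,250+0),5)
E
```

```text
[ 0.55684306 -0.14581825  0.16866003] [ 0.44056783  0.53750763 -0.45468262]
```

View pics/s10_full.png

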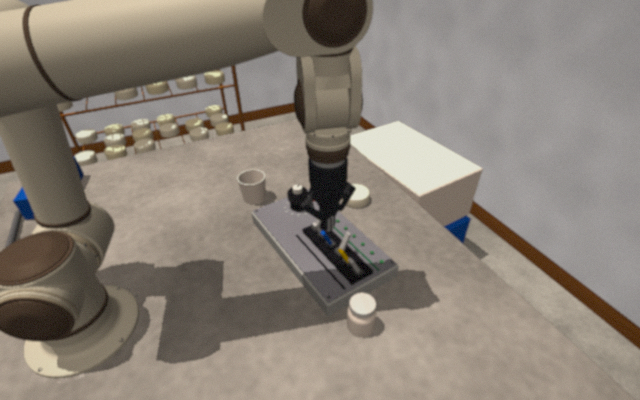

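Request:
{"api": "play_rows", "payload": {"commands": "0 0 0 -35 0; 0 0 0 -70 0; 0 0 0 -92 0; 0 0 0 -100 0; 0 0 0 -100 0; 0 0 0 -100 0"}}

```text
time: 7.62
ee_pos: [0.5582, -0.1442, 0.069]
tcp_rot: [180.0, 0.0, 98.3]
wrist_force: [0.3, -0.1, -0.2]
opening: 0.0001
```

```bash
python3 - <<'E'
from h import *
o=get_obs();print(o['ee_pos'],o['wrist_force'])
shot('side','s11',(290,210,390,285),8)
E
```

```text
[ 0.55816637 -0.14417501  0.06900019] [ 0.3256858  -0.13787098 -0.22515343]
```

View pics/s11.png

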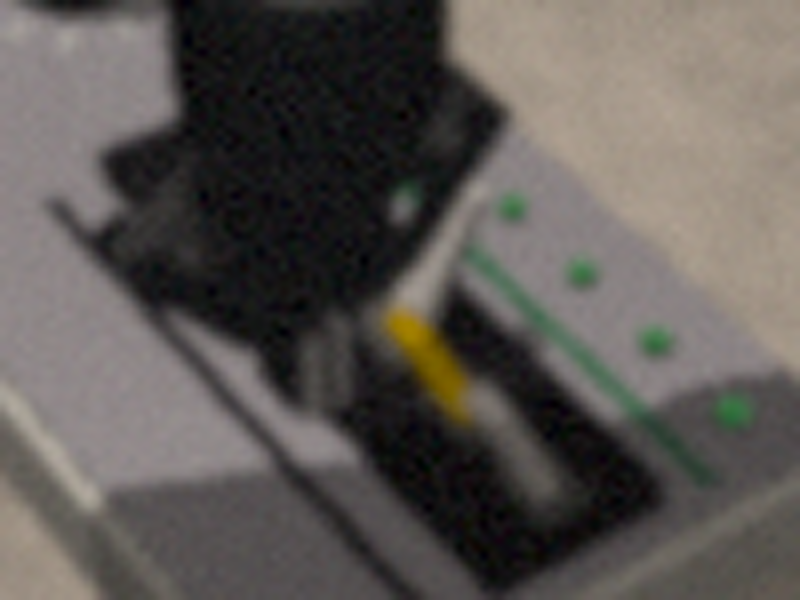

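Request:
{"api": "play_rows", "payload": {"commands": "0 10 1.4 0 0; 0 20 2.8 0 0; 0 27 3.8 0 0; 0 34 4.8 0 0; 0 41 5.8 0 0; 0 48 6.7 0 0; 0 54 7.6 0 0; 0 54 7.6 0 0; 0 54 7.6 0 0"}}

```text
time: 8.42
ee_pos: [0.6119, -0.1369, 0.0678]
tcp_rot: [-180.0, -0.0, 98.2]
wrist_force: [0.1, 0.4, 0.1]
opening: 0.0002
```

```bash
python3 - <<'E'
from h import *
o=get_obs();print(o['ee_pos'],o['wrist_force'])
shot('side','s12',(290,210,390,285),8)
E
```

```text
[ 0.6119264  -0.13690003  0.06784907] [0.12150393 0.37937147 0.11743556]
```

View pics/s12.png

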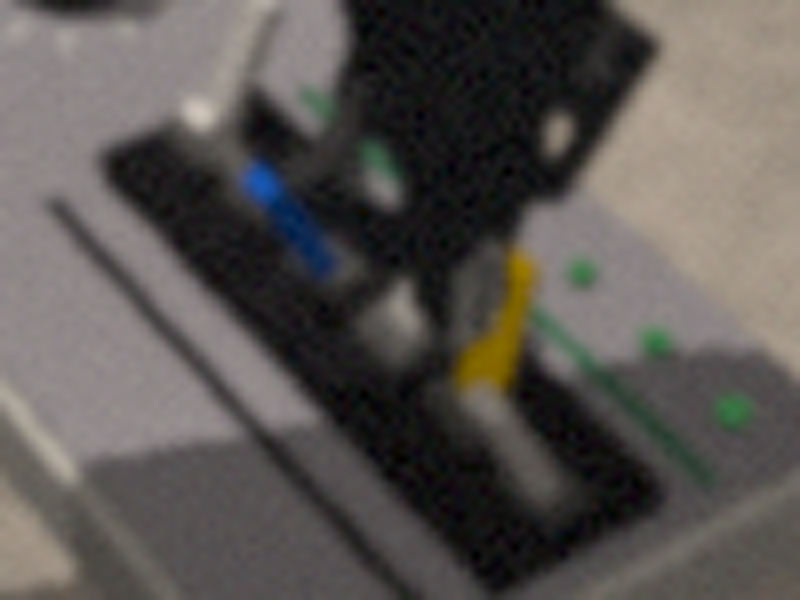

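Request:
{"api": "play_rows", "payload": {"commands": "0 2 0.3 0 0; 0 4 0.6 0 0; 0 6 0.8 0 0; 0 8 1.1 0 0; 0 8 1.1 0 0; 0 8 1.1 0 0"}}

```text
time: 8.97
ee_pos: [0.6199, -0.1359, 0.0682]
tcp_rot: [180.0, 0.0, 98.2]
wrist_force: [0.3, 0.2, -0.3]
opening: -0.0001
```

Request:
{"api": "play_rows", "payload": {"commands": "0 1 0.1 0 0; 0 2 0.3 0 0; 0 3 0.4 0 0; 0 3 0.4 0 0; 0 3 0.4 0 0"}}

```text
time: 9.38
ee_pos: [0.6228, -0.1355, 0.0682]
tcp_rot: [180.0, 0.0, 98.2]
wrist_force: [-1.9, -0.4, 0.9]
opening: -0.0
```

Request:
{"api": "play_rows", "payload": {"commands": "0 1 0.1 0 0; 0 2 0.3 0 0; 0 3 0.4 0 0; 0 3 0.4 0 0; 0 3 0.4 0 0"}}

```text
time: 9.8
ee_pos: [0.6242, -0.1354, 0.0681]
tcp_rot: [-179.8, -0.0, 98.2]
wrist_force: [-9.5, -0.6, 2.2]
opening: 0.0002
```

```bash
python3 - <<'E'
from h import *
o=get_obs();print(o['ee_pos'],o['wrist_force'])
shot('side','s13',(290,210,390,285),8)
E
```

```text
[ 0.62415663 -0.13538586  0.068118  ] [-9.52880685 -0.56682603  2.22106059]
```

View pics/s13.png

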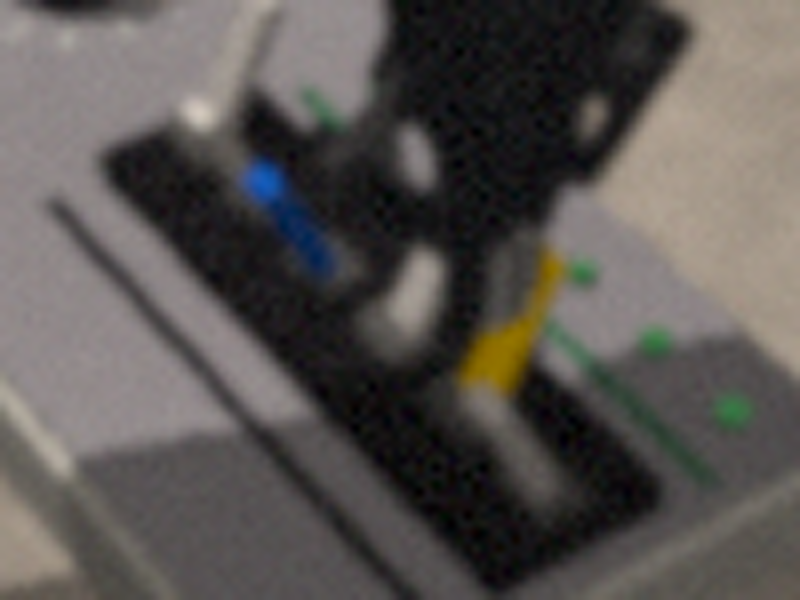

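Request:
{"api": "play_rows", "payload": {"commands": "0 -15 -2 0 0; 0 -20 -3 10 0; 0 -20 -3 45 0; 0 -20 -3 85 0; 0 -20 -3 120 0; 0.5 -30 30 120 0; 0.9 -30 70 120 0; 1 -30 110 120 0; 1 -30 150 120 0; 1 -30 190 120 0"}}

```text
time: 10.68
ee_pos: [0.5957, 0.0566, 0.1896]
tcp_rot: [179.9, -0.0, 98.2]
wrist_force: [0.4, 0.2, -0.3]
opening: 0.0602
```

```bash
python3 - <<'E'
from h import *
o=get_obs();print(o['ee_pos'],o['wrist_force'],o['q'],o['tcp_rot'],o['opening'])
shot('side','s14',(240,170,400,290),5)
shot('top','t14',(250,160,430,275),4.4)
E
```

```text
[0.59572731 0.0565966  0.18960843] [ 0.38097304  0.19808043 -0.26090117] [5.42125898e+00 1.15376043e+01 1.67180192e+01 9.50616116e+01
 1.08155740e-02 8.72312070e+01] [ 1.79880813e+02 -5.06404372e-03  9.81900685e+01] 0.06019061589902996
```

View pics/s14.png

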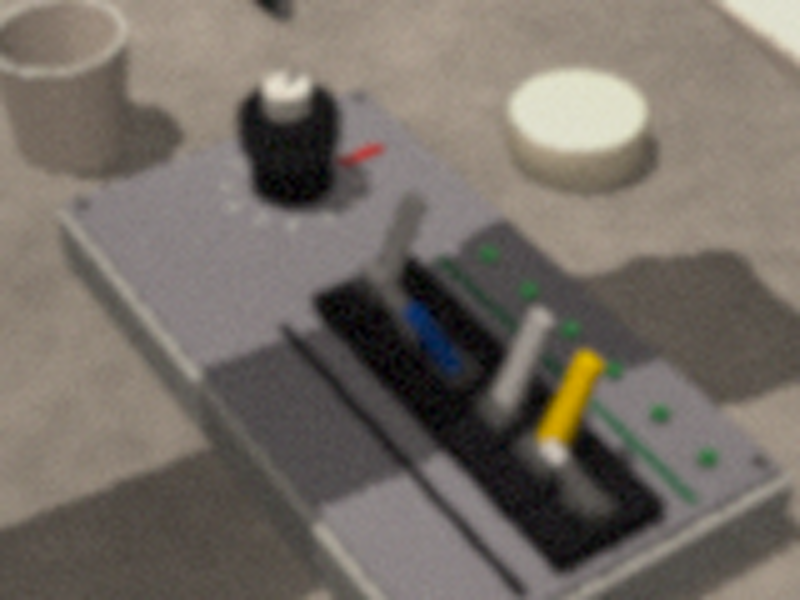

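View pics/t14.png

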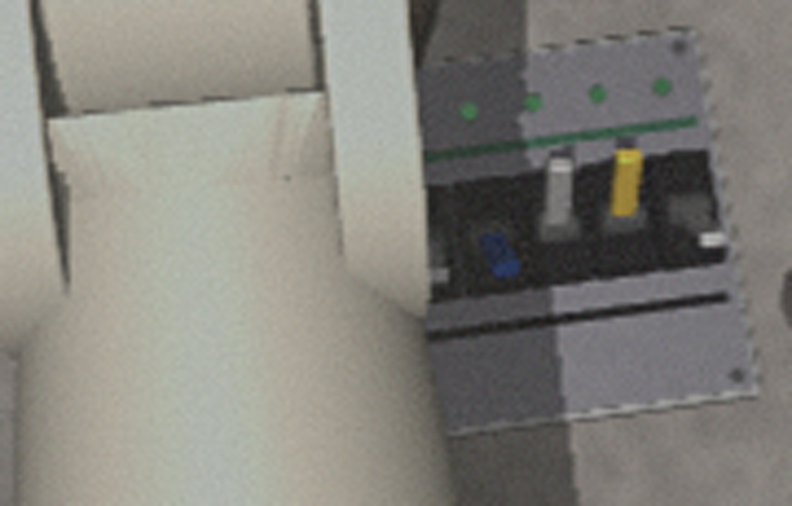

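```bash
python3 - <<'E'
from h import *
np.set_printoptions(precision=4,suppress=True)
im=cv2.imread('pics/top0.png'); 
b=im[195:235,262:300].astype(int); g=b.mean(2)
# inner knob: bright connected blob ; ring: dark blob
m=(g<60).astype(np.uint8); n,l,s,c=cv2.connectedComponentsWithStats(m); k=1+s[1:,4].argmax()
cs,_=cv2.findContours((l==k).astype(np.uint8),cv2.RETR_EXTERNAL,cv2.CHAIN_APPROX_NONE)
(cx,cy),r=cv2.minEnclosingCircle(max(cs,key=len)); el=cv2.fitEllipse(cv2.convexHull(max(cs,key=len)))
print('ring dark',cx+262,cy+195,r,el, s[k]); u,v=el[0][0]+262,el[0][1]+195
print(onz('top',u,v,.106),onz('top',u,v,.095))
m=(g>150).astype(np.uint8); n,l,s,c=cv2.connectedComponentsWithStats(m); k=1+s[1:,4].argmax(); print('inner',c[k]+[262,195],s[k]); iu,iv=c[k]+[262,195]
print(onz('top',iu,iv,.122))
s=cv2.imread('pics/side0.png');gs=s[175:215,280:315].astype(int).mean(2)
m=(gs>150).astype(np.uint8); n,l,st,c=cv2.connectedComponentsWithStats(m)
for k in range(1,n): print('side blob',c[k]+[280,175],st[k])
print(proj('side',[.5954,.1372,.122]),proj('side',[.5954,.1372,.114]))
# mould rim
print('mould',onz('top',212,252,.085),'cheese',onz('top',283,145,.036),'jar',onz('top',447,225,.085))
E
python3 -c "
import cv2
im=cv2.imread('pics/top0.png');cv2.imwrite('pics/dial0.png',cv2.resize(im[190:240,255:305],None,fx=12,fy=12,interpolation=cv2.INTER_CUBIC))"
```

```text
ring dark 280.8108100891113 214.70270347595215 12.70421028137207 ((18.731477737426758, 19.957727432250977), (24.28649139404297, 25.11960792541504), 162.1407470703125) [  7   7  25  26 334]
[0.5951 0.1352 0.106 ] [0.5966 0.1365 0.095 ]
inner [278.09 213.34] [  5  14  18  11 100]
[0.5968 0.1397 0.122 ]
side blob [296.6    186.5556] [13  9  9  6 45]
[296.1465 186.2885] [296.3023 188.5414]
mould [0.5059 0.3047 0.085 ] cheese [0.7937 0.1416 0.036 ] jar [ 0.5741 -0.2699  0.085 ]
```

View pics/dial0.png

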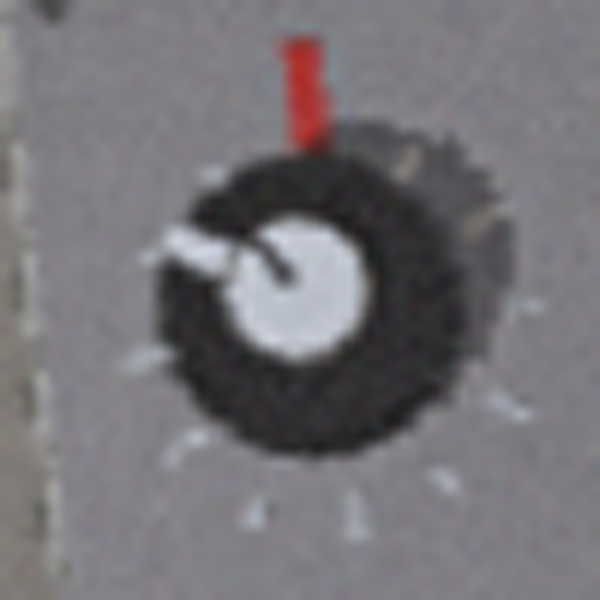

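Request:
{"api": "play_rows", "payload": {"commands": "1 0 40 0 7; 1 0 80 0 14; 1 0 80 0 21; 1 0 80 0 28; 1 0 80 0 32; 1 0 80 -20 32; 1 0 80 -20 32"}}

```text
time: 11.37
ee_pos: [0.5952, 0.1346, 0.1663]
tcp_rot: [-179.9, -0.1, 130.2]
wrist_force: [-0.9, 0.0, -1.3]
opening: 0.0854
```

```bash
python3 - <<'E'
from h import *
np.set_printoptions(precision=4,suppress=True)
f=lambda u,v:onz('top',255+(u+.5)/12-.5,190+(v+.5)/12-.5,.106)
for c in([.596,.1365],[.5955,.1375]):
  for p in((163,238),(225,262)):
    d=f(*p)[:2]-c; print(p,d,np.linalg.norm(d),np.degrees(np.arctan2(d[1],d[0]))-8)
a,b=f(163,238),f(225,262); d=(a-b); print(np.degrees(np.arctan2(d[1],d[0]))-8)
g=lambda u,v:onz('top',255+(u+.5)/12-.5,190+(v+.5)/12-.5,.05)
a,b=g(302,40),g(311,148); d=a-b; print('red',a,b,np.degrees(np.arctan2(d[1],d[0])))
o=get_obs();print(o['ee_pos'],proj('side',o['ee_pos']))
shot('side','s15',(240,110,360,200),6)
E
```

```text
(163, 238) [0.0127 0.0297] 0.032291994688851924 58.90437487921554
(225, 262) [0.0078 0.017 ] 0.018698697590199143 57.33334589722537
(163, 238) [0.0132 0.0287] 0.031579777146740776 57.35803819910278
(225, 262) [0.0083 0.016 ] 0.01801971267483044 54.56054772543225
61.06304491179979
red [0.6603 0.1457 0.05  ] [0.6367 0.1432 0.05  ] 5.98996250519305
[0.5952 0.1346 0.1663] [295.5581 173.8802]
```

View pics/s15.png

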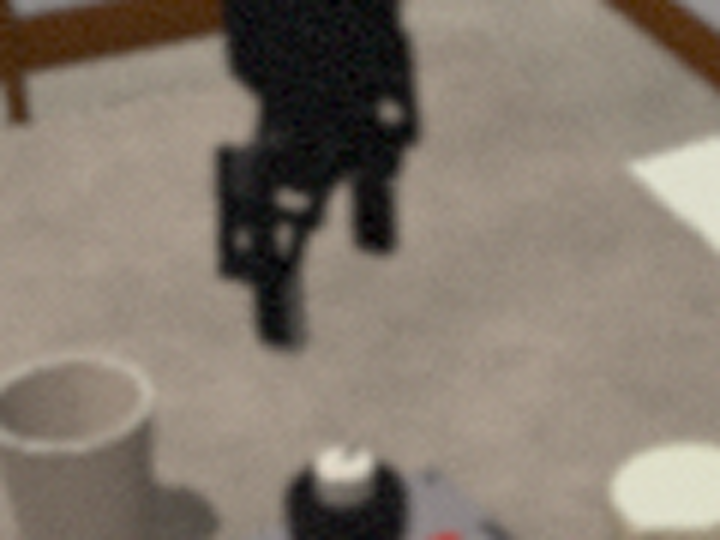

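```bash
python3 - <<'E'
from h import *
c=np.array([.596,.135]);d=np.array([.766,.643])
for w in(.045,.052):
  for s,px in((-1,(287.5,167.5)),(1,(303.3,151.7))):
    p=c+s*w*d
    for z in(.16,.18,.2,.22): print(w,s,z,proj('side',[*p,z]),px)
E
```

```text
0.045 -1 0.16 [288.27497001 184.07103683] (287.5, 167.5)
0.045 -1 0.18 [287.75649597 177.98501661] (287.5, 167.5)
0.045 -1 0.2 [287.22513025 171.74300137] (287.5, 167.5)
0.045 -1 0.22 [286.68040706 165.33915389] (287.5, 167.5)
0.045 1 0.16 [303.0331105  167.68652967] (303.3, 151.7)
0.045 1 0.18 [302.7226355  161.77699666] (303.3, 151.7)
0.045 1 0.2 [302.40492598 155.7258567 ] (303.3, 151.7)
0.045 1 0.22 [302.07973788 149.52817442] (303.3, 151.7)
0.052 -1 0.16 [287.04778821 185.43388595] (287.5, 167.5)
0.052 -1 0.18 [286.51095251 179.33438444] (287.5, 167.5)
0.052 -1 0.2 [285.96069729 173.07769366] (287.5, 167.5)
0.052 -1 0.22 [285.39653496 166.65789802] (287.5, 167.5)
0.052 1 0.16 [304.10701105 166.49465669] (303.3, 151.7)
0.052 1 0.18 [303.81074833 160.5989995 ] (303.3, 151.7)
0.052 1 0.2 [303.5076148  154.56278217] (303.3, 151.7)
0.052 1 0.22 [303.19737984 148.38113196] (303.3, 151.7)
```

Request:
{"api": "play_rows", "payload": {"commands": "1 1 2 -30 0; 1 1 2 -60 0; 1 1 2 -80 0; 1 1 2 -90 0; 1 1 2 -90 0; 1 1 2 -90 0"}}

```text
time: 11.92
ee_pos: [0.597, 0.1368, 0.0795]
tcp_rot: [180.0, 0.0, 130.2]
wrist_force: [0.1, -0.2, 0.9]
opening: 0.0852
```

```bash
python3 - <<'E'
from h import *
o=get_obs();print(o['ee_pos'],proj('side',o['ee_pos']),o['wrist_force'])
shot('side','s16',(250,140,350,215),8)
E
```

```text
[0.5970127  0.13676466 0.0795096 ] [297.51799537 197.94707811] [ 0.13057796 -0.17991674  0.93989666]
```

View pics/s16.png

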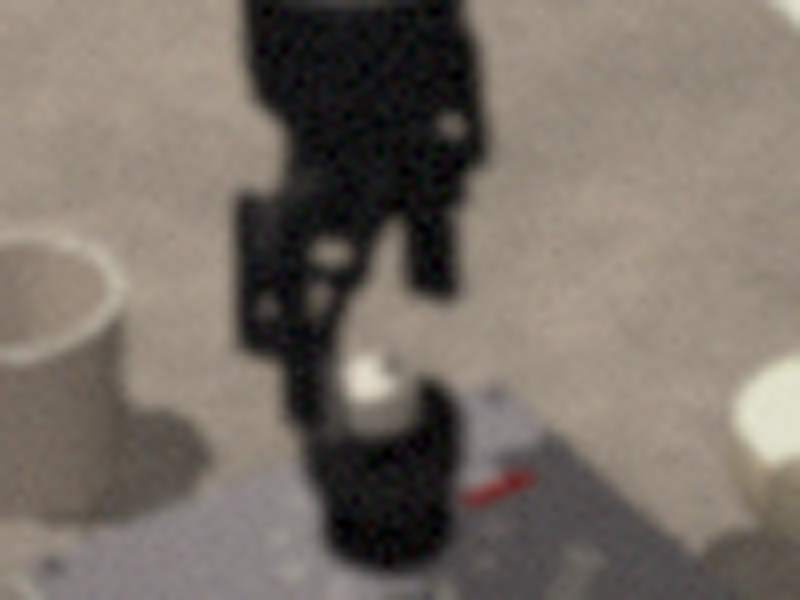

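Request:
{"api": "play_rows", "payload": {"commands": "1 -0.5 0 -15 0; 1 -0.5 0 -30 0; 1 -0.5 0 -40 0; 1 -0.5 0 -42 0; 1 -0.5 0 -42 0"}}

```text
time: 12.38
ee_pos: [0.5962, 0.1368, 0.0366]
tcp_rot: [180.0, 0.0, 130.2]
wrist_force: [-0.6, 0.2, -0.3]
opening: 0.0852
```

```bash
python3 - <<'E'
from h import *
o=get_obs();print(o['ee_pos'],o['wrist_force'])
shot('side','s17',(250,140,350,215),8)
E
```

```text
[0.59623295 0.13684618 0.03662556] [-0.55025369  0.21703733 -0.34856689]
```

View pics/s17.png

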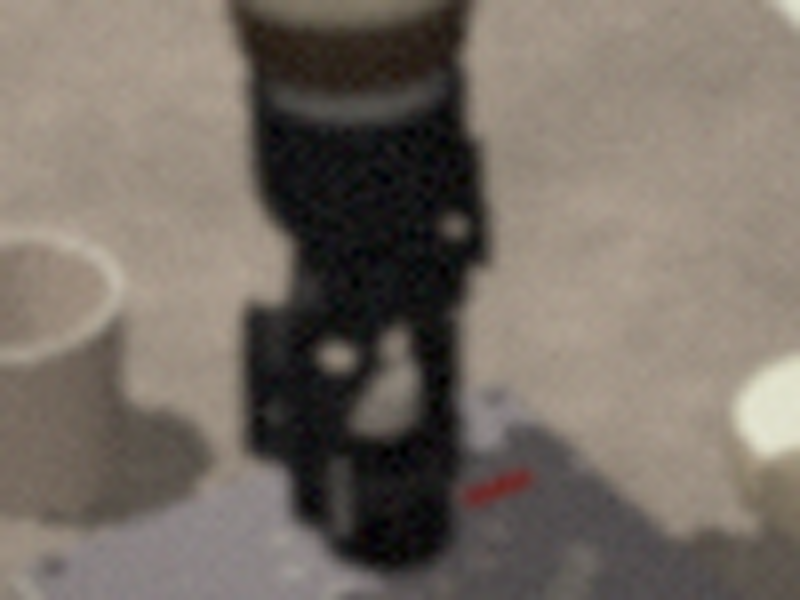

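Request:
{"api": "play_rows", "payload": {"commands": "0.5 0 0 0 0; 0.5 0 0 0 0; 0.5 0 0 0 0; 0.5 0 0 0 0; 0.5 0 0 0 0; 0.5 0 0 0 0", "force": 20}}

```text
time: 12.93
ee_pos: [0.5965, 0.1367, 0.0374]
tcp_rot: [179.9, 0.0, 130.2]
wrist_force: [-2.0, -1.8, 6.1]
opening: 0.0593
```

```bash
python3 - <<'E'
from h import *
o=get_obs();print(o['ee_pos'],o['wrist_force'],o['torque'],o['opening'])
shot('side','s18',(250,140,350,215),8)
E
```

```text
[0.59645865 0.13674935 0.03740114] [-2.02854609 -1.75073345  6.05596251] [-0.3614212   0.4890078   0.01497631] 0.05925707590686462
```

View pics/s18.png

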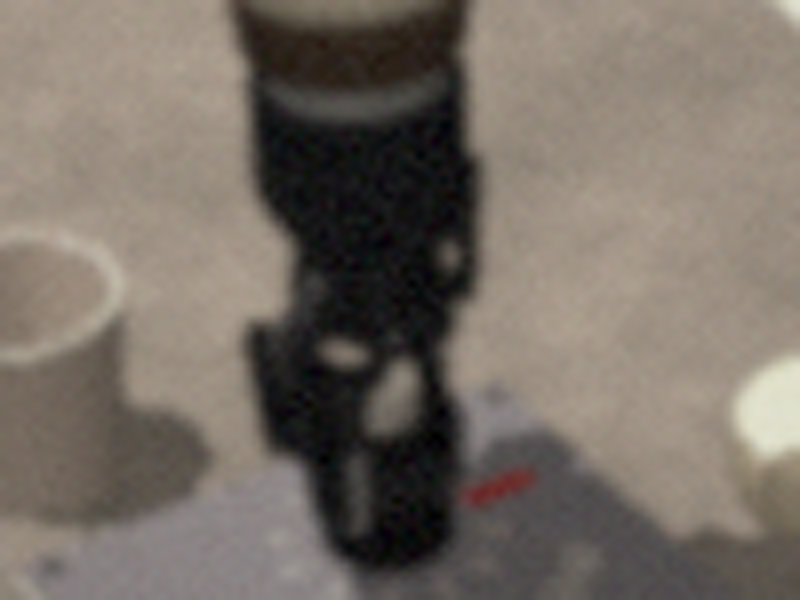

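Request:
{"api": "play_rows", "payload": {"commands": "0.5 0 0 0 -6; 0.5 0 0 0 -12; 0.5 0 0 0 -18; 0.5 0 0 0 -24; 0.5 0 0 0 -30; 0.5 0 0 0 -36; 0.5 0 0 0 -42; 0.5 0 0 0 -48; 0.5 0 0 0 -54; 0.5 0 0 0 -58.5"}}

```text
time: 13.82
ee_pos: [0.5972, 0.137, 0.0374]
tcp_rot: [179.9, -0.1, 71.4]
wrist_force: [1.9, -0.8, 3.2]
opening: 0.0596
```

```bash
python3 - <<'E'
from h import *
o=get_obs();print(o['ee_pos'],o['tcp_rot'],o['wrist_force'],o['torque'],o['opening'])
shot('side','s19',(250,140,350,215),8)
E
```

```text
[0.59720445 0.13695694 0.03742269] [ 1.79866734e+02 -6.90595645e-02  7.14067669e+01] [ 1.94378209 -0.7777782   3.1589742 ] [-0.13845029 -0.26308118  0.08045964] 0.05959481637484513
```

View pics/s19.png

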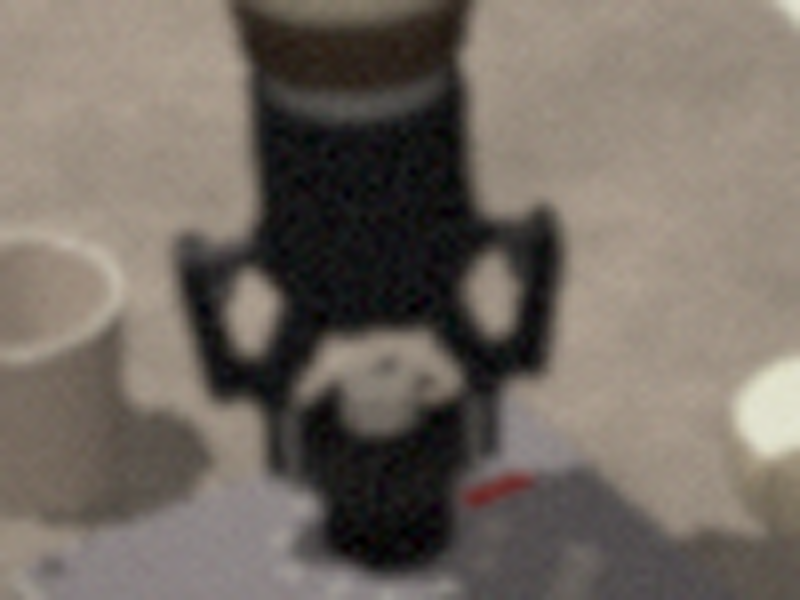

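Request:
{"api": "play_rows", "payload": {"commands": "0.5 0 0 0 0; 1 0 0 0 0; 1 0 0 0 0; 1 0 0 0 0; 1 0 0 0 0; 1 0 0 0 0; 1 0 0 20 0; 1 0 0 50 0; 1 0 0 90 0; 1 0 0 130 0"}}

```text
time: 14.7
ee_pos: [0.5952, 0.1367, 0.1668]
tcp_rot: [-179.9, 0.1, 71.8]
wrist_force: [1.5, 1.2, 1.6]
opening: 0.0858
```

Request:
{"api": "play_rows", "payload": {"commands": "1 -40 10 10 0; 1 -80 20 20 0; 1 -120 30 30 0; 1 -160 40 40 0; 1 -200 60 40 0; 1 -230 85 40 0; 1 -260 110 40 0; 1 -280 140 40 0; 1 -300 170 40 0; 1 -300 170 40 0"}}

```text
time: 15.53
ee_pos: [0.293, 0.3105, 0.2062]
tcp_rot: [-179.9, -0.1, 72.0]
wrist_force: [0.3, 0.1, 0.2]
opening: 0.0856
```

```bash
python3 - <<'E'
from h import *
o=get_obs();print(o['time'],o['ee_pos'],o['wrist_force'],o['opening'])
shot('side','s20',(240,170,400,290),5)
shot('top','t20',(255,190,305,240),12)
E
```

```text
15.5333 [0.29295392 0.31051227 0.20621606] [0.34571185 0.10845764 0.15667979] 0.08556882532964662
```

View pics/s20.png

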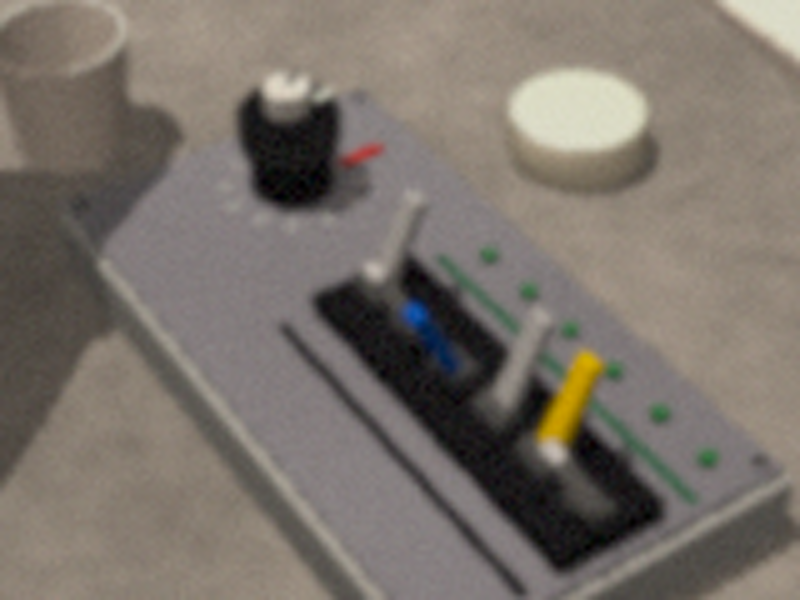

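View pics/t20.png

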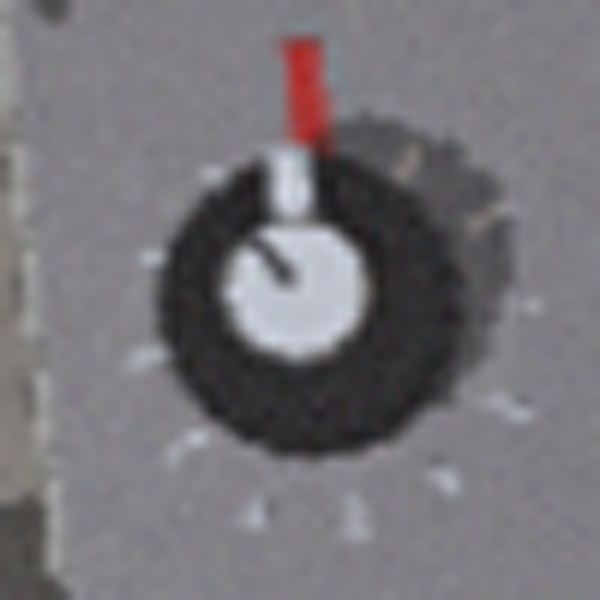

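View pics/t20_full.png

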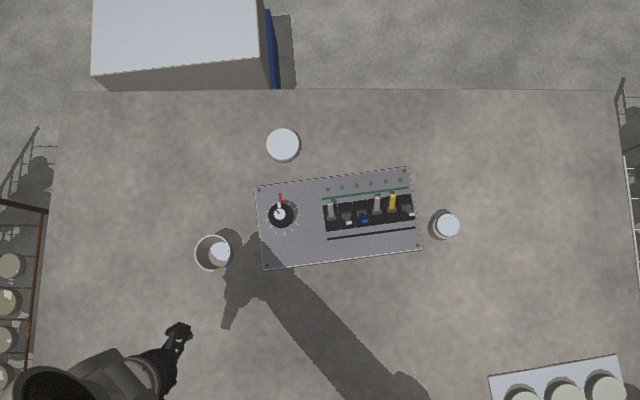

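```bash
python3 - <<'E'
from h import *
f=lambda u,v,z=.106:onz('top',255+(u+.5)/12-.5,190+(v+.5)/12-.5,z)
for c in([.596,.1365],[.5955,.1375],[.5967,.1368]):
  d=f(290,150)[:2]-c; print(d,np.degrees(np.arctan2(d[1],d[0]))-np.array([8,6]))
a,b=f(290,150),f(292,212); d=a-b; print(np.degrees(np.arctan2(d[1],d[0]))-np.array([8,6]))
E
```

```text
[0.03076072 0.00435099] [0.05086676 2.05086676]
[0.03126072 0.00335099] [-1.88154936  0.11845064]
[0.03006072 0.00405099] [-0.32504507  1.67495493]
[-4.85076413 -2.85076413]
```

```bash
python3 - <<'E'
from h import *
o=get_obs();print(o['qd'],o['wrist_force'])
print(job_done())
E
```

```text
[-3.20184402 -0.04643723 -0.0314154   0.11779499 -0.3109399  -0.81467863] [ 0.3731247  -0.28388176 -0.37819342]
the job is handed in; nothing more can be done
None
```

I carried out the three steps in order and handed the job in at about 15.6 s of the 61 s allowed. No verdict was reported.

1. **Blue toggle (humidifier):** I pushed it off with the shut fingers until about 10 N at its stop.
2. **Yellow toggle (drying fan):** I pushed it on until about 9.5 N at its stop.
3. **Outer ring:** I gripped it at 20 N and turned it 58.5° clockwise, then let go and moved the arm away.

**Last checks:**
- **Ring:** the last pictures put its pointer within about 2° of the red mark; one cruder estimate, from the slope of the pointer line, gave up to 5°. The limit is 8.6°.
- **Inner knob:** its pointer looks unmoved.
- **Levers:** blue is off, yellow is on, and all four grey levers look as they started.
- **Cheese, mould and jar:** they look unmoved in the pictures.
- **Gripper:** it was open and clear of everything, with wrist force near zero.

**Disagreements:**
- **Fingertip height:** in the side camera the fingertips showed about 27–47 mm higher than the reported TCP, depending on the gripper opening. At a reported z of 44 mm they still had not touched the 50 mm desk top. I therefore set the working heights from the images and the contact forces.
- **Arm at hand-in:** the last reading still showed about 3°/s at joint 1, with the arm settling in free space.

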